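# Demould a bone cast into the finds tray

## Task

Make room in the open finds tray: move the closed carton that stands in it onto the column of two like cartons and set it down squarely on top, lengthwise like them. Then lift the plaster bone cast out of the tilted mould and lay it flat in the emptied tray, lengthwise and near the middle. Set both down rather than dropping them, and leave the column and everything else on the table where it is.

Things in the scene. Friction and masses are not known exactly. Their poses are not given: they have to be found in the camera images.
- cradle: Plywood stand fixed to the table in front of the robot, holding the lower mould half with its open face tilted 35 degrees from level, looking up and roughly away from the robot. Origin: on the table, 100 mm straight below the mould's origin; z up.
- mould: Lower half of a grey two-part mould, 204 x 120 x 42 mm. Origin: centre of the cavity, in the plane of the open face. x up the slope (block from -92 to +112), y level across (-60 to 60), z square out of the face. Cavity 21 mm deep. A channel 48 mm wide (x -24 to 24), 21 mm deep, crosses the whole block along y under the cast's shaft, open at both sides: room for the fingers beside the shaft.
- bow (a point): Middle of the level bar of the mould's steel clamping bow (12 mm bar, fixed, swung open): in the mould's frame at x 104, z 105 mm, on two legs at y -56 and 56. It overhangs the cavity, in the way of a hand coming straight down; a hand tilted square to the mould's face stays clear in front of it.
- cast: Whitish plaster cast of a long bone, 144 mm long, about 0.15 kg, in the mould's cavity with 2 to 3 mm play: round shaft 24 mm in diameter, knuckle ends 34 mm thick, 54 mm wide. Origin: mid-shaft on its axis, at the start 4 mm below the mould's face. x along the bone, y across (wide way of the ends), z out of the mould. Lying flat, its axis is 17 mm above the surface.
- tray: Open brown cardboard tray, fixed to the table, 210 x 160 mm outside, 35 mm high, walls and floor 5 mm thick. Origin: centre of its underside, on the table. x along its 210 mm length, z up. It stands left or right of the mould.
- carton: Closed cardboard carton, 120 x 64 x 46 mm high, about 0.28 kg, standing in the middle of the tray at the start. Origin: centre of its underside. x along its 120 mm length, y across the 64 mm, z up.
- upper: Upper carton of the column, which stands on the other side of the mould from the tray: a closed, heavier carton of the same 120 x 64 x 46 mm, loose on the lower one, its top 92 mm above the table. Origin: centre of its underside. x along its 120 mm length, z up.
- lower: Lower carton of the column, same size, on the table. Origin: centre of its underside, x along its length, z up.
- jar: Bystander: jar with a white cap, 54 mm diameter, 70 mm high, just beyond the mould. Origin: centre of its underside.
- mug: Bystander: white mug, 76 mm diameter, 85 mm high, at the far right. Origin: centre of its underside.
- mouldtop: Bystander: the mould's other half, a grey block 170 x 120 x 36 mm lying at the far left. Origin: centre of its underside.
- brush: Bystander: brush, 190 mm long, lying at the left. Origin on its underside.
- tape: Bystander: roll of clear tape, 90 mm diameter, 25 mm high, lying at the right. Origin: centre of its underside.
- oldbone: Bystander: brown bone of the same shape as the cast, 144 mm long, 34 mm thick, lying on the table beyond the jar. Origin: on the table under its middle.
Things that resemble listed ones, but are neither listed nor needed, are in the scene too. Leave any green look-alike of the cradle alone.

How it is judged (in metres and radians):
On the way, in this order (a step that is already met when the one before it is completed fails the run):
1. the carton, still held, has been brought down onto the column (its underside less than 15 mm above the upper carton's top, within 25 mm of its middle) (z of carton in the frame of upper between 0.04 and 0.061 m and horizontal distance between carton and upper below 0.025 m and contact force between the fingers and carton above 0.3 N), for 0.05 s.
2. the cast, held in the fingers, has been lifted out of the mould (its axis more than 40 mm off the face) (z of cast in the frame of mould above 0.04 m and contact force between the fingers and cast above 0.3 N), for 0.1 s.
3. the cast, still held, has been brought down in the tray (less than 15 mm above its floor) (z of cast in the frame of tray below 0.037 m and contact force between the fingers and cast above 0.3 N and x of cast in the frame of tray between -0.032 and 0.032 m and y of cast in the frame of tray between -0.05 and 0.05 m), for 0.05 s.
At the end, for the whole second after the job is handed in: Carton level on the upper carton, centred within 10 mm, length aligned within 0.1 rad; upper carton likewise on the lower. Cast level on the tray floor, within 32 mm along and 50 mm across of its middle, within 0.3 rad of its length. All at rest (z of carton in the frame of upper between 0.042 and 0.05 m and angle between carton's own z axis and vertical below 0.06 rad and horizontal distance between carton and upper below 0.01 m and angle between the x axis of carton and the x axis of upper, either way round below 0.1 rad and horizontal distance between upper and lower below 0.01 m and angle between the x axis of upper and the x axis of lower, either way round below 0.1 rad and height (world z) of upper between 0.042 and 0.05 m and linear speed of each of carton, cast below 0.02 m/s and x of cast in the frame of tray between -0.032 and 0.032 m and y of cast in the frame of tray between -0.05 and 0.05 m and z of cast in the frame of tray between 0.016 and 0.028 m and angle between the x axis of cast and the x axis of tray, either way round below 0.3 rad and angle between cast's own x axis and vertical between 1.47 and 1.67 rad); the robot touches nothing.
It fails at once if the column is shifted by more than 20 mm (distance of any of upper, lower from where it was at the start of the episode above 0.02 m).
It fails at once if a bystander is shifted by more than 30 mm (distance of any of jar, mug, mouldtop, brush, tape, oldbone from where it was at the start of the episode above 0.03 m).
It also fails if it takes over 72 s, if anything falls off the work surface, if the arm or the gripper's body presses on something with over 40 N, if the wrist force passes 120 N, or if a joint passes its speed limit or range.

## Robot

A 6-joint arm with a two-finger parallel gripper is mounted at the origin on the work surface. World frame = base frame: x ahead of the robot, y to its left, z up, the work surface at z = 0. Lengths are in mm, angles in rad, forces in N, time in s.
With the tool pointing down it reaches from about 275 to 875 mm from the base axis. Payload 12.5 kg.
Tool frame: the origin (TCP) lies at the very end of the fingers, on their centre line; the grasp point (between the pads) lies bot.tcp_to_grasp behind it (bot.tcp_to_grasp is the distance from the TCP to the grasp point, in mm); z points along the fingers, y is the line along which they close (so a half turn about z gives the same grasp; the last joint's range is limited). The gripper opens to 85 mm and grips with 20 to 120 N. Pads are 22 mm wide; open, the fingers measure 114 mm over their backs; the gripper's body (76 mm by 85 mm) begins 54 mm behind the grasp point. The pads swing forward as they close: fully open they stand 13 mm farther back than shut.
Start: joints at [1.242, 0.351, 1.652, -0, 1.139, -0.085], TCP at [132.734, 533.728, 231.29] pointing down, gripper open.
Joint ranges: [-2.75, 2.75], [-0.79, 2.1], [0.01, 2.65], [-1.57, 4.71], [0.07, 3.14], [-2.87, 2.87]. Speed limits (rad/s): [2.22, 2.22, 2.79, 3.14, 3.14, 3.14].

## Interface

Orientations are given as a unit quaternion [x, y, z, w].
In Python, from bench import read_state, viewer, bot gives the robot as it stands.
- The arm moves only by the tool jog_arm, never from a script. Its argument "motion" is a list of rows, each a list of 3 entries, a list of its own where there are three numbers: the shift along the world's x, y, z in m, then the turn about the world's z in degrees, then the finger opening in m, from 0 to 0.0854. In form: [[[tx, ty, tz], yaw, jaw], ...]. A call has 1 to 12 rows; each row shifts and turns the commanded pose from where the row before left it; what a row does not reach is not made up. A row lasts 1/10 s, in which the tool goes at most 50 mm and 8.59 degrees, less where a joint would pass 70% of its speed; a pose out of reach is approached as far as the arm can. A call with a gripper value outside its range is refused whole. The fingers move at their own pace and stop on an object; "squeeze" is the grip in N (left out, the last holds). Time passes only in rows, so rows that do not move let the fingers close. It gives the time, the measured TCP pose, the force, the opening and the grip force at its end, in the units of the state.
- read_state(): the state, without advancing time (a new reading comes with each control period).
- viewer.grab_frame(name): name is "scene" or "top" or "wrist"; returns (picture, depth): 400x640x3 uint8, blue, green, red; 400x640 float32, mm along the optical axis (not along the pixel's ray), 0 where there is no reading.
- viewer.calibration(name): a dict with "K" (3x3 intrinsics, pixels), "D" ([k1, k2, p1, p2, k3] as OpenCV has them; the pictures are not rectified), "eye" and "orientation" of the camera in the world. Camera axes: x right, y up, looking along -z (the intrinsics and any distortion apply to the point x, -y, -z); pixel columns grow to the right and rows downward; lengths in mm; the calibration is good to about 2 mm. A picture is of the moment at which its call begins: read the wrist's pose just before it. calibration takes no time and is no camera call; for the wrist camera it gives the pose at the moment of the call.
- bot.hand_in(): hands the job in; it is judged then, once.
The state is a dict: "time": time; "joint_pos": joint angles; "joint_vel": joint speeds; "effort": joint torques, N m; "tool_pos": TCP position; "tcp_rot": TCP orientation; "wrist_force": force on the tool from outside, world axes, zero at the start; "moment": the same for the moment, N m; "gripper_width": finger opening in mm; "grasp_force": force on a finger pad.
Only numpy, scipy, OpenCV 4.12 (cv2) and the standard library are available. Lean on these libraries where they do the work, as an engineer would, in place of code of your own. Each camera call takes 0.05 s, during which the arm holds its last target. There are 200 camera calls.

## Working session

There is one attempt and no reset: what is moved stays moved. The work goes in short steps, Python scripts to look and compute and a tool call to move; the robot and the scene stay as the last step left them, time stands still between calls to the robot, and variables do not carry over. Pictures are saved under pics/ and viewed, at most 10 in all, crops included, and the job is handed in when it is done.

Besides the shell and the picture viewer there is one more tool, called after "Request:" as name(argument=value, ...) on one line, values as JSON. jog_arm: Moves the arm, as the interface text tells. Its arguments: {"type":"object","properties":{"motion":{"type":"array"},"squeeze":{"type":"number"}},"required":["motion"]}

```bash
ls; mkdir -p pics
cat > h.py <<'E'
import numpy as np,cv2
from scipy.spatial.transform import Rotation as R
from bench import read_state,viewer,bot
def grab(n,save=None):
    c=viewer.calibration(n); im,d=viewer.grab_frame(n)
    np.savez(f'{n}_{save}.npz',im=im,d=d,K=c['K'],D=c['D'],eye=c['eye'],q=c['orientation'])
    cv2.imwrite(f'pics/{n}_{save}.png',im); return load(n,save)
class V: pass
def load(n,save):
    z=np.load(f'{n}_{save}.npz'); v=V(); v.im=z['im'];v.d=z['d'];v.K=z['K'];v.D=z['D'];v.eye=z['eye']
    q=z['q']; v.R=R.from_quat(q).as_matrix() if q.shape==(4,) else q
    v.F=v.R@np.diag([1,-1,-1]); return v
def ray(v,uv):
    p=cv2.undistortPoints(np.float64(uv).reshape(-1,1,2),v.K,v.D)[:,0]
    return np.c_[p,np.ones(len(p))]@v.F.T   # scaled to unit depth
def onz(v,uv,z):
    r=ray(v,uv); return v.eye+r*((z-v.eye[2])/r[:,2])[:,None]
def cloud(v):
    h,w=v.d.shape; g=np.stack(np.meshgrid(np.arange(w),np.arange(h)),-1).reshape(-1,2)
    return (v.eye+ray(v,g)*v.d.reshape(-1,1)).reshape(h,w,3)
def proj(v,P):
    P=np.atleast_2d(np.float64(P)); C=(P-v.eye)@v.F
    return cv2.projectPoints(C,np.zeros(3),np.zeros(3),v.K,v.D)[0][:,0]
E
python3 - <<'E'
from h import *
s=read_state(); print({k:np.round(x,3) for k,x in s.items()},bot.tcp_to_grasp, [a for a in dir(bot) if a[0]!='_'])
for n in('scene','top','wrist'):
    v=grab(n,'0'); print(n,v.eye,v.K.ravel(),v.D,v.F[:,2], (v.d>0).mean())
E
```

```text
pics
{'time': np.float64(0.0), 'joint_pos': array([ 1.242,  0.351,  1.652,  0.   ,  1.139, -0.085]), 'joint_vel': array([-0.   ,  0.001,  0.   ,  0.   , -0.001,  0.   ]), 'effort': array([-0.0000e+00, -5.0609e+01, -2.9141e+01, -0.0000e+00,  4.0000e-03,
        0.0000e+00]), 'tool_pos': array([132.62 , 533.429, 230.735]), 'tcp_rot': array([ 0.122,  0.993, -0.001, -0.   ]), 'wrist_force': array([0.619, 0.38 , 0.349]), 'moment': array([ 0.002, -0.048,  0.043]), 'grasp_force': np.float64(0.0), 'gripper_width': np.float64(85.714)} 18.700000000000003 ['Unreachable', 'hand_in', 'tcp_to_grasp']
scene [1551.13601413  295.16992436 1073.20434497] [467.82702379   0.         316.82412292   0.         467.82702379
 190.12734402   0.           0.           1.        ] [-0.00030829  0.          0.          0.          0.        ] [-0.71512308 -0.23502284 -0.6583033 ] 0.99536328125
top [ 338.59092821   -4.44348832 1370.22788721] [438.62148194   0.         321.39694117   0.         438.62148194
 197.02700551   0.           0.           1.        ] [-0.09068777  0.          0.          0.          0.        ] [ 0.17986432 -0.01073725 -0.98363283] 0.9960546875
wrist [ 63.78290059 550.90171901 374.11772411] [313.4706996    0.         316.81382339   0.         313.4706996
 199.3785745    0.           0.           1.        ] [-0.06138953  0.          0.          0.          0.        ] [ 0.26868593 -0.06767553 -0.96084749] 0.9958515625
```

View pics/top_0.png

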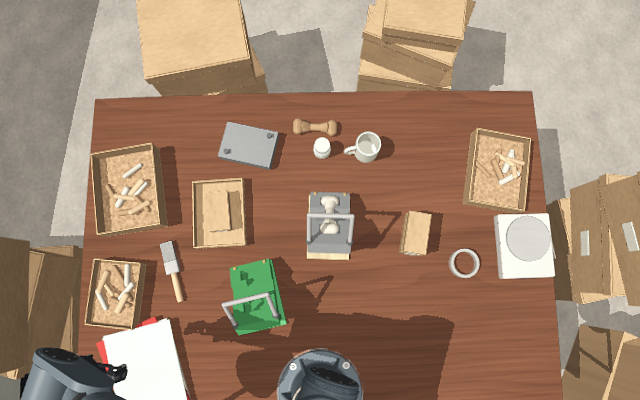

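View pics/scene_0.png

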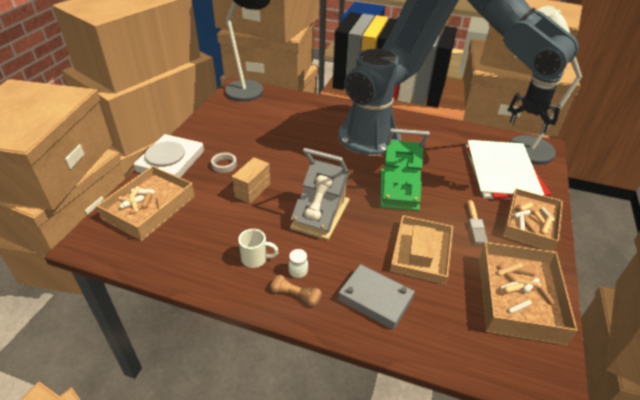

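```bash
cat > meas.py <<'E'
from h import *
def rect(v,box,z0,z1,lab):
    C=cloud(v); u0,u1,v0,v1=box; m=np.zeros(v.d.shape,bool); m[v0:v1,u0:u1]=1
    m&=(C[...,2]>z0)&(C[...,2]<z1)&(v.d>0); m=cv2.morphologyEx(m.astype(np.uint8),cv2.MORPH_OPEN,np.ones((2,2)))
    n,L,st,_=cv2.connectedComponentsWithStats(m); k=1+st[1:,4].argmax() if lab!='tray' else None
    sel=(L==k) if k else m>0
    P=C[sel]; (c,wh,a)=cv2.minAreaRect(P[:,:2].astype(np.float32))
    if wh[0]<wh[1]: wh=wh[::-1]; a+=90
    print(lab,len(P),'c',np.round(c,1),'wh',np.round(wh,1),'ang',round((a+90)%180-90,1),'z',np.round(np.median(P[:,2]),1)); return P
E
python3 - <<'E'
from meas import *
t=load('top','0'); s=load('scene','0')
rect(t,(185,250,175,252),44,58,'carton'); rect(s,(390,460,210,285),44,58,'carton')
rect(t,(390,440,200,265),84,100,'upper'); rect(s,(225,280,150,210),84,100,'upper')
rect(t,(185,250,175,252),28,42,'tray'); rect(s,(390,460,210,285),28,42,'tray')
for v,bx in((t,(305,356,190,262)),(s,(285,355,145,240))):
    C=cloud(v);u0,u1,v0,v1=bx; P=C[v0:v1,u0:u1].reshape(-1,3); I=v.im[v0:v1,u0:u1].reshape(-1,3).astype(int)
    sat=I.max(1)-I.min(1); bright=I.mean(1)
    print('bow',np.round([P[P[:,2]>225].mean(0),P[P[:,2]>225].min(0),P[P[:,2]>225].max(0)],1).tolist(),(P[:,2]>225).sum())
    g=(sat<25)&(P[:,2]>30)&(P[:,2]<180)
    # ransac plane
    best=None;rng=np.random.default_rng(0);Q=P[g]
    for _ in range(400):
        a,b,c=Q[rng.choice(len(Q),3)];n=np.cross(b-a,c-a);l=np.linalg.norm(n)
        if l<1:continue
        n=n/l;n*=np.sign(n[2]);ok=abs((Q-a)@n)<2
        if n[2]>.7 and n[2]<.92 and (best is None or ok.sum()>best.sum()):best=ok
    F=Q[best];c=F.mean(0);n=np.linalg.svd(F-c)[2][2];n*=np.sign(n[2])
    print('plane',best.sum(),len(Q),'n',n.round(3),'tilt',np.degrees(np.arccos(n[2])).round(1),'yaw',np.degrees(np.arctan2(n[1],n[0])).round(1))
    y=np.cross([0,0,1],-n*[1,1,0]);y/=np.linalg.norm(y);x=np.cross(y,n);A=np.c_[x,y,n]
    q=(P-c)@A; on=abs(q[:,2])<3; on&=(sat<25)
    for k in(0,1):print('ext',k,np.percentile(q[on,k],[0,1,3,97,99,100]).round(1))
    e=np.percentile(q[on],[1.5,98.5],axis=0); o=np.array([e[0,0]+92,e[:,1].mean(),0]); print('origin lo',(c+A@o).round(1),'hi',(c+A@[e[1,0]-112,o[1],0]).round(1))
    up=(q[:,2]>3)&(q[:,2]<20)&(abs(q[:,1]-o[1])<35)&(q[:,0]>e[0,0]+10)&(q[:,0]<e[0,0]+175)
    print('cast',up.sum(),q[up].min(0).round(1),q[up].max(0).round(1),'mid',(q[up].min(0)/2+q[up].max(0)/2-o).round(1))
E
```

```text
carton 768 c [438.8 189.4] wh [420.2 117.9] ang 47.0 z 50.6
carton 689 c [998.9 316.8] wh [1102.8   74.4] ang 1.6 z 50.6
upper 893 c [ 439.1 -184.1] wh [388.9 135.2] ang -80.0 z 91.8
upper 504 c [958.3 -56.9] wh [1373.6  120.5] ang 25.7 z 91.3
tray 367 c [510.3 182.5] wh [445.6 243.1] ang 76.1 z 27.2
tray 525 c [977.4 329.9] wh [1142.7  164.4] ang 2.8 z 30.8
bow [[485.3, -38.0, 293.0], [338.6, -100.3, 225.2], [502.8, 22.2, 1370.2]] 291
plane 711 1948 n [ 0.576 -0.025  0.817] tilt 35.2 yaw -2.5
ext 0 [-116.3 -113.6 -110.7   87.2   88.5   90.4]
ext 1 [-63.8 -58.1 -54.6  56.5  59.4  62.9]
origin lo [517.5 -41.  101.3] hi [520.5 -41.1  99.2]
cast 379 [-98.8 -26.2   3. ] [57.5 35.5 16.9] mid [-0.4  3.8  9.9]
bow [[630.4, 5.5, 348.7], [484.8, -98.0, 225.1], [1551.1, 295.2, 1073.2]] 203
plane 595 1792 n [ 0.571 -0.045  0.82 ] tilt 34.9 yaw -4.5
ext 0 [-109.6 -107.9 -105.    90.1   93.2   94.5]
ext 1 [-62.8 -61.  -59.3  54.8  56.5  58.1]
origin lo [520.9 -38.3 101.1] hi [524.1 -38.5  98.8]
cast 510 [-97.1 -36.9   3. ] [67.  32.6 19.4] mid [ 0.4  0.1 11.2]
```

```bash
sed -i 's/cv2.minAreaRect(.*$/cv2.minAreaRect(np.ascontiguousarray(P[:,:2],np.float32))/' meas.py
python3 - <<'E'
from meas import *
t=load('top','0'); s=load('scene','0')
rect(t,(185,250,175,252),44,58,'carton'); rect(s,(390,460,210,285),44,58,'carton')
rect(t,(390,440,200,265),84,100,'upper'); rect(s,(225,280,150,210),84,100,'upper')
rect(t,(185,250,175,252),28,42,'tray'); rect(s,(390,460,210,285),28,42,'tray')
for v,bx in((t,(305,356,190,262)),(s,(285,355,145,240))):
    C=cloud(v);u0,u1,v0,v1=bx; P=C[v0:v1,u0:u1].reshape(-1,3);d=v.d[v0:v1,u0:u1].ravel(); Q=P[(P[:,2]>236)&(d>0)]
    l=np.polyfit(Q[:,1],Q[:,0],1);ym=np.percentile(Q[:,1],[1,99]).mean(); print('bow mid',np.polyval(l,ym).round(1),ym.round(1),'slope deg',np.degrees(np.arctan(l[0])).round(1),'ztop',Q[:,2].max().round(1))
E
```

```text
carton 768 c [438.8 189.4] wh [420.2 117.9] ang 47.0 z 50.6
carton 689 c [998.9 316.8] wh [1102.8   74.4] ang 1.6 z 50.6
upper 893 c [ 439.1 -184.1] wh [388.9 135.2] ang -80.0 z 91.8
upper 504 c [958.3 -56.9] wh [1373.6  120.5] ang 25.7 z 91.3
tray 367 c [510.3 182.5] wh [445.6 243.1] ang 76.1 z 27.2
tray 525 c [977.4 329.9] wh [1142.7  164.4] ang 2.8 z 30.8
bow mid 493.2 -39.1 slope deg 3.1 ztop 257.3
bow mid 501.6 -37.1 slope deg 1.9 ztop 254.5
```

```bash
sed -i 's/m=cv2.morphologyEx(.*$/m=m.astype(np.uint8)/' meas.py
python3 - <<'E'
from meas import *
t=load('top','0'); s=load('scene','0')
for v,b in((t,(185,250,175,252)),(s,(390,460,210,285))):
    for z in ((46,56),(48,53)): rect(v,b,*z,'carton')
    rect(v,b,31,38,'tray'); rect(v,b,28,42,'tray')
for v,b in((t,(390,440,200,265)),(s,(225,280,150,210))):
    for z in ((86,97),(89.5,94.5)): rect(v,b,*z,'upper')
    rect(v,b,0+8,97,'col')
E
```

```text
carton 732 c [545.  298.9] wh [119.3  63.9] ang 5.9 z 50.7
carton 496 c [544.8 298.6] wh [118.8  63.5] ang 5.6 z 50.6
tray 330 c [541.2 302.1] wh [208.1 160. ] ang 3.0 z 34.5
tray 457 c [541.2 302.6] wh [209.  160.6] ang 2.5 z 34.2
carton 668 c [548.9 299.5] wh [127.2  65.8] ang 5.4 z 50.9
carton 510 c [548.9 299.2] wh [127.3  65. ] ang 5.6 z 50.6
tray 430 c [578.3 304.3] wh [283.2 159.8] ang 2.8 z 34.5
tray 568 c [577.7 304.3] wh [284.4 159.8] ang 2.8 z 34.2
upper 864 c [ 462.9 -298.2] wh [122.3  63.7] ang -11.2 z 91.9
upper 595 c [ 462.9 -298.3] wh [122.2  63.6] ang -11.5 z 91.9
col 1077 c [ 462.8 -298.1] wh [122.8  63.7] ang -11.1 z 91.2
upper 482 c [ 465.9 -296.6] wh [128.5  70.9] ang -11.7 z 91.7
upper 353 c [ 467.1 -297.6] wh [124.4  69.3] ang -11.9 z 91.9
col 1124 c [ 465.9 -296.7] wh [128.5  71.3] ang -11.7 z 76.5
```

Request:
jog_arm(motion=[[[0.0344, -0.0196, 0], 1.64, 0.0854], [[0.0344, -0.0196, 0], 1.64, 0.0854], [[0.0344, -0.0196, 0], 1.64, 0.0854], [[0.0344, -0.0196, 0], 1.64, 0.0854], [[0.0344, -0.0196, 0], 1.64, 0.0854], [[0.0344, -0.0196, 0], 1.64, 0.0854], [[0.0344, -0.0196, 0], 1.64, 0.0854], [[0.0344, -0.0196, 0], 1.64, 0.0854], [[0.0344, -0.0196, 0], 1.64, 0.0854], [[0.0344, -0.0196, 0], 1.64, 0.0854], [[0.0344, -0.0196, 0], 1.64, 0.0854], [[0.0341, -0.0194, 0], 1.56, 0.0854]], squeeze=50)

```text
time: 1.35
tool_pos: [546.5, 297.7, 231.1]
tcp_rot: [-0.05, 0.999, -0.0, -0.0]
wrist_force: [1.0, 0.0, 0.5]
gripper_width: 85.0
grasp_force: 0.0
```

Request:
jog_arm(motion=[[[0, 0, -0.03], 0, 0.0854], [[0, 0, 0], 0, 0.0854], [[0, 0, 0], 0, 0.0854], [[0, 0, 0], 0, 0.0854]])

```text
time: 1.75
tool_pos: [545.1, 299.4, 202.6]
tcp_rot: [-0.05, 0.999, 0.0, 0.001]
wrist_force: [1.1, -0.8, 0.4]
gripper_width: 84.9
grasp_force: 0.0
```

```bash
cat > w.py <<'E'
from h import *
def st():
    s=read_state(); r=R.from_quat(s['tcp_rot']).as_matrix(); print('t',round(float(s['time']),2),'p',np.round(s['tool_pos'],1),'yaxis',np.degrees(np.arctan2(r[1,1],r[0,1])).round(2),'z',r[:,2].round(3),'w',round(float(s['gripper_width']),1),'gf',round(float(s['grasp_force']),1),'F',np.round(s['wrist_force'],1),'j',np.round(s['joint_pos'],2)); return s
E
python3 - <<'E'
from w import *; from meas import rect
st(); v=grab('wrist','1'); b=(0,640,0,400)
C=cloud(v); print(C[...,2][v.d>0].min())
rect(v,b,47,55,'carton');rect(v,b,29,40,'tray')
E
```

```text
t 1.75 p [545.1 299.4 202.6] yaxis 95.68 z [ 0.001  0.001 -1.   ] w 84.9 gf 0.0 F [ 1.1 -0.8  0.4] j [ 0.43  0.51  1.49  0.    1.15 -1.24]
-756.0027349787817
carton 8177 c [546.8 300.9] wh [121.4  65.2] ang 5.6 z 51.7
tray 26941 c [576.1 294.9] wh [778.5 408.2] ang -83.0 z 31.6
```

Request:
jog_arm(motion=[[[0.001, 0.0005, -0.03], 0, 0.0854], [[0, 0, -0.035], 0, 0.0854], [[0, 0, -0.035], 0, 0.0854], [[0, 0, -0.03], 0, 0.0854], [[0, 0, -0.025], 0, 0.0854], [[0, 0, -0.015], 0, 0.0854], [[0, 0, -0.01], 0, 0.0854], [[0, 0, 0], 0, 0.0854], [[0, 0, 0], 0, 0.06], [[0, 0, 0], 0, 0.05], [[0, 0, 0], 0, 0.04], [[0, 0, 0], 0, 0.03]], squeeze=50)

```text
time: 3.0
tool_pos: [547.1, 299.7, 22.9]
tcp_rot: [-0.049, 0.999, 0.001, 0.001]
wrist_force: [-1.1, 0.9, 6.3]
gripper_width: 63.1
grasp_force: 56.3
```

Request:
jog_arm(motion=[[[0, 0, 0], 0, 0.03], [[0, 0, 0], 0, 0.03], [[0, 0, 0.005], 0, 0.03], [[0, 0, 0.015], 0, 0.03]])

```text
time: 3.4
tool_pos: [545.4, 298.8, 41.0]
tcp_rot: [-0.049, 0.999, -0.0, -0.001]
wrist_force: [-0.3, 0.1, -2.4]
gripper_width: 62.7
grasp_force: 55.5
```

Request:
jog_arm(motion=[[[0, 0, 0.02], 0, 0.03], [[0, 0, 0.03], 0, 0.03], [[0, 0, 0.03], 0, 0.03], [[0, 0, 0.03], 0, 0.03], [[0, 0, 0.03], 0, 0.03], [[0, 0, 0.03], 0, 0.03], [[0, 0, 0.03], 0, 0.03], [[0, 0, 0.03], 0, 0.03], [[0, 0, 0.03], 0, 0.03], [[0, 0, 0], 0, 0.03]])

```text
time: 4.4
tool_pos: [547.2, 299.7, 306.9]
tcp_rot: [-0.049, 0.999, 0.001, 0.004]
wrist_force: [0.2, -0.8, -1.6]
gripper_width: 63.3
grasp_force: 55.8
```

Request:
jog_arm(motion=[[[-0.004, -0.02, 0], -0.8, 0.03], [[-0.004, -0.03, 0], -0.8, 0.03], [[-0.004, -0.03, 0], -0.8, 0.03], [[-0.004, -0.03, 0], -0.8, 0.03], [[-0.004, -0.03, 0], -0.8, 0.03], [[-0.004, -0.03, 0], -0.8, 0.03], [[-0.004, -0.03, 0], -0.8, 0.03], [[-0.004, -0.03, 0], -0.8, 0.03], [[-0.004, -0.03, 0], -0.8, 0.03], [[-0.004, -0.03, 0], -0.8, 0.03], [[-0.004, -0.03, 0], -0.8, 0.03]])

```text
time: 5.5
tool_pos: [501.3, -21.9, 300.9]
tcp_rot: [0.028, 1.0, 0.0, -0.0]
wrist_force: [-0.2, 0.1, -1.5]
gripper_width: 63.2
grasp_force: 55.7
```

Request:
jog_arm(motion=[[[-0.004, -0.03, 0], -0.9, 0.03], [[-0.004, -0.03, 0], -0.9, 0.03], [[-0.004, -0.03, 0], -0.9, 0.03], [[-0.004, -0.03, 0], -0.9, 0.03], [[-0.004, -0.03, 0], -0.9, 0.03], [[-0.004, -0.03, 0], -0.9, 0.03], [[-0.004, -0.03, 0], -0.9, 0.03], [[-0.004, -0.03, 0], -0.9, 0.03], [[-0.007, -0.038, 0], -0.9, 0.03], [[0, 0, 0], 0, 0.03], [[0, 0, 0], 0, 0.03]])

```text
time: 6.6
tool_pos: [462.6, -298.9, 300.7]
tcp_rot: [0.099, 0.995, 0.0, -0.001]
wrist_force: [-0.3, -0.1, -2.2]
gripper_width: 62.9
grasp_force: 55.9
```

Run:
```python
from w import *; from meas import rect
st(); v=grab('wrist','2'); b=(0,640,0,400);t=grab('top','2')
rect(v,b,84,100,'upper'); 
C=cloud(v); print(C[350,320],C[200,320])
for z in((322,345),(325,340)): rect(t,(360,480,150,330),*z,'carton')
```

```text
t 6.6 p [ 462.6 -298.9  300.7] yaxis 78.65 z [-0.001  0.001 -1.   ] w 62.9 gf 55.9 F [-0.3 -0.1 -2.2] j [-0.66  0.29  1.56  0.    1.29 -2.03]
upper 916 c [540.9 -38.7] wh [113.1  50.3] ang 66.9 z 87.7
[ 452.72638743 -295.9414632   376.76503061] [ 425.88325877 -290.09768857  329.39917824]
carton 67 c [ 507.1 -281.9] wh [37.  14.8] ang -13.2 z 328.4
carton 59 c [ 509.6 -278.1] wh [37.7 13.7] ang -32.6 z 328.6
```

View pics/wrist_2.png

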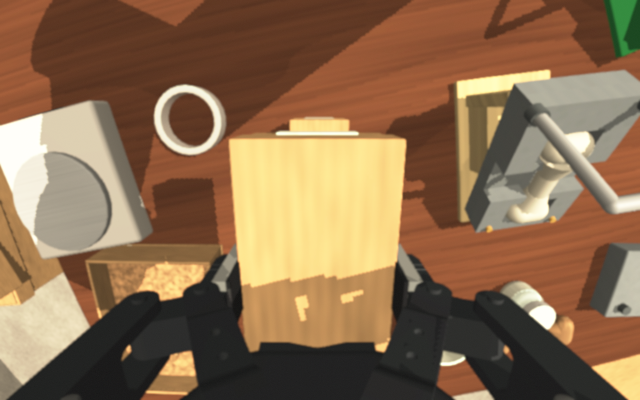

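Run:
```python
from w import *
v=load('wrist','2'); s=read_state(); p=s['tool_pos']; r=R.from_quat(s['tcp_rot']).as_matrix(); C=cloud(v)
m=(C[...,2]>322)&(C[...,2]<336)&(v.d>0); m[:, :225]=0;m[:,412:]=0
L=(C[m]-p)@r; print(m.sum(), np.percentile(L,[1,5,95,99],axis=0).round(1).tolist())
for c in (260,320,380): 
    k=np.where(m[:,c])[0]; print(k.min(),((C[k.min()+1,c]-p)@r).round(1))
for rr in (150,200,250):
    k=np.where(m[rr])[0];print(((C[rr,k.min()+1]-p)@r).round(1),((C[rr,k.max()-1]-p)@r).round(1))
```

```text
34102 [[-27.7, -32.6, -31.5], [-22.5, -30.3, -29.5], [58.5, 28.8, -27.5], [61.2, 31.1, -26.7]]
137 [ 61.4 -21.4 -27.5]
137 [ 61.3   0.5 -27.5]
137 [ 61.2  22.4 -27. ]
[  71.3   -0.7 -143. ] [ 57.1  31.2 -28.5]
[ 38.4 -32.2 -29.2] [ 38.2  30.9 -29.1]
[ 17.5 -32.3 -28.9] [ 17.2  30.9 -28.6]
```

Request:
jog_arm(motion=[[[0.0025, 0.0007, -0.02], 0, 0.03], [[0, 0, -0.03], 0, 0.03], [[0, 0, -0.03], 0, 0.03], [[0, 0, -0.03], 0, 0.03], [[0, 0, -0.03], 0, 0.03], [[0, 0, -0.025], 0, 0.03], [[0, 0, -0.013], 0, 0.03], [[0, 0, -0.007], 0, 0.03], [[0, 0, 0], 0, 0.03], [[0, 0, 0], 0, 0.03]])

```text
time: 7.7
tool_pos: [466.3, -298.3, 117.4]
tcp_rot: [0.098, 0.995, -0.0, 0.001]
wrist_force: [0.3, 0.5, -2.7]
gripper_width: 63.3
grasp_force: 55.9
```

Run:
```python
from w import *; from meas import rect
st(); t=grab('top','3'); s=grab('scene','3'); w=grab('wrist','3')
cv2.imwrite('pics/m3.png',np.hstack([cv2.resize(t.im[170:300,350:480],(400,400),interpolation=2),cv2.resize(s.im[130:230,200:300],(400,400),interpolation=2)]))
```

```text
t 7.7 p [ 466.3 -298.3  117.4] yaxis 78.75 z [ 0.001 -0.001 -1.   ] w 63.3 gf 55.9 F [ 0.3  0.5 -2.7] j [-0.65  0.5   1.74 -0.    0.9  -2.03]
```

View pics/m3.png

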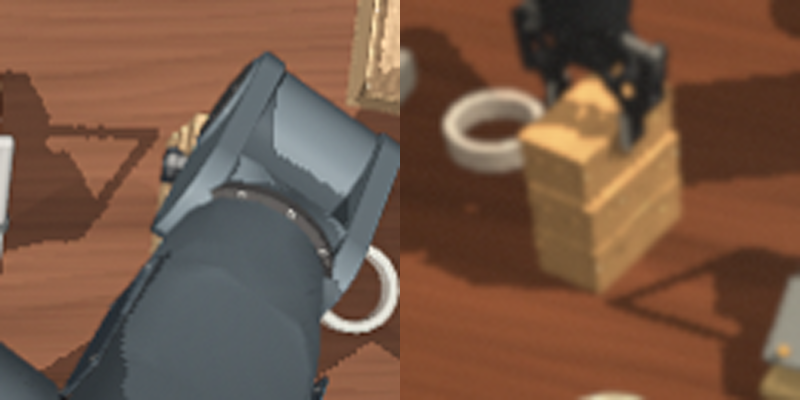

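Request:
jog_arm(motion=[[[0, 0, -0.003], 0, 0.03], [[0, 0, -0.002], 0, 0.03], [[0, 0, -0.002], 0, 0.03], [[0, 0, 0], 0, 0.03], [[0, 0, 0], 0, 0.03]])

```text
time: 8.35
tool_pos: [465.7, -298.1, 109.9]
tcp_rot: [0.098, 0.995, 0.0, 0.0]
wrist_force: [-3.4, 1.3, 7.1]
gripper_width: 63.0
grasp_force: 57.2
```

Run:
```python
from w import *
st(); s=grab('scene','4');C=cloud(s)
# side faces: end face (far +x) and side (+y) ; compare planes of carton vs upper
u0,u1,v0,v1=220,290,130,210; P=C[v0:v1,u0:u1].reshape(-1,3); a=np.radians(-11.3); ex=np.array([np.cos(a),np.sin(a)]); ey=np.array([-ex[1],ex[0]])
q=np.c_[(P[:,:2]-[464,-298])@np.c_[ex,ey],P[:,2]]
for z0,z1,n in((6,40,'lower'),(52,86,'upper'),(99,132,'carton')):
    z=(q[:,2]>z0)&(q[:,2]<z1)
    e=q[z&(abs(q[:,1])<25)&(q[:,0]>45)&(q[:,0]<75)];f=q[z&(abs(q[:,0])<52)&(q[:,1]>22)&(q[:,1]<45)]; fe=q[z&(q[:,0]>25)&(q[:,0]<52)&(q[:,1]>22)&(q[:,1]<45)]
    print(n,len(e),np.median(e[:,0]).round(1),len(f),np.median(f[:,1]).round(1),np.median(fe[:,1]).round(1),len(fe), 'slope end',np.polyfit(e[:,1],e[:,0],1).round(3) if len(e)>5 else '')
```

```text
t 8.35 p [ 465.7 -298.1  109.9] yaxis 78.73 z [ 0.  0. -1.] w 63.0 gf 57.2 F [-3.4  1.3  7.1] j [-0.65  0.51  1.75  0.    0.88 -2.03]
lower 87 59.8 134 31.6 31.2 37 slope end [-9.0000e-03  5.9691e+01]
upper 88 59.9 143 31.6 31.6 42 slope end [-1.2000e-02  6.0036e+01]
carton 87 62.6 128 30.7 30.2 43 slope end [1.0000e-03 6.2775e+01]
```

Request:
jog_arm(motion=[[[0, 0, 0], 0, 0.066], [[0, 0, 0], 0, 0.07], [[0, 0, 0], 0, 0.08], [[0, 0, 0], 0, 0.0854], [[0, 0, 0], 0, 0.0854], [[0, 0, 0.02], 0, 0.0854], [[0, 0, 0.03], 0, 0.0854], [[0, 0, 0.03], 0, 0.0854], [[0, 0, 0.03], 0, 0.0854], [[0, 0, 0.04], 0, 0.0854], [[0, 0, 0.04], 0, 0.0854]])

```text
time: 9.5
tool_pos: [465.5, -297.8, 300.7]
tcp_rot: [0.098, 0.995, 0.0, -0.0]
wrist_force: [1.0, -0.4, 0.1]
gripper_width: 85.2
grasp_force: 0.0
```

Run:
```python
from w import *
st(); s=grab('scene','5');C=cloud(s); v=grab('wrist','5')
from meas import rect
rect(v,(0,640,0,400),128,146,'carton'); 
u0,u1,v0,v1=220,290,130,210; P=C[v0:v1,u0:u1].reshape(-1,3); a=np.radians(-11.3); ex=np.array([np.cos(a),np.sin(a)]); ey=np.array([-ex[1],ex[0]])
q=np.c_[(P[:,:2]-[464,-298])@np.c_[ex,ey],P[:,2]]
for z0,z1,n in((6,40,'lower'),(52,86,'upper'),(99,132,'carton')):
    z=(q[:,2]>z0)&(q[:,2]<z1)
    e=q[z&(abs(q[:,1])<25)&(q[:,0]>45)&(q[:,0]<75)];f=q[z&(abs(q[:,0])<52)&(q[:,1]>22)&(q[:,1]<45)]
    print(n,np.median(e[:,0]).round(1),np.median(f[:,1]).round(1))
```

```text
t 9.5 p [ 465.5 -297.8  300.7] yaxis 78.73 z [-0.  0. -1.] w 85.2 gf 0.0 F [ 1.  -0.4  0.1] j [-0.65  0.29  1.56 -0.    1.29 -2.03]
carton 7394 c [ 464.9 -298. ] wh [120.2  65.2] ang -11.3 z 138.7
lower 59.7 31.6
upper 59.9 31.6
carton 62.8 30.6
```

Request:
jog_arm(motion=[[[0.0067, 0.0129, 0], -8.58, 0.06], [[0.0067, 0.0129, 0], -8.58, 0.06], [[0.0067, 0.0129, 0], -8.58, 0.06], [[0.0067, 0.0129, 0], -8.58, 0.06], [[0.0067, 0.0129, 0], -8.58, 0.06], [[0.0067, 0.0129, 0], -8.58, 0.06], [[0.0067, 0.0129, 0], -8.58, 0.06], [[0.0067, 0.0129, 0], -8.58, 0.06], [[0.0067, 0.0129, 0], -8.58, 0.06], [[0.0067, 0.0129, 0], -8.58, 0.06]])

```text
time: 10.6
tool_pos: [532.8, -168.5, 298.6]
tcp_rot: [0.751, 0.66, -0.0, -0.0]
wrist_force: [0.0, 0.9, -1.7]
gripper_width: 60.2
grasp_force: 0.0
```

Request:
jog_arm(motion=[[[0.0067, 0.0129, 0], -8.58, 0.06], [[0.0067, 0.0129, 0], -8.58, 0.06], [[0.0067, 0.0129, 0], -8.58, 0.06], [[0.0067, 0.0129, 0], -8.58, 0.06], [[0.0067, 0.0129, 0], -8.58, 0.06], [[0.0067, 0.0129, 0], -8.58, 0.06], [[0.0067, 0.0129, 0], -8.58, 0.06], [[0.0067, 0.0129, 0], -8.58, 0.06], [[0.0067, 0.0129, 0], -8.58, 0.06], [[0.0067, 0.0129, 0], -8.58, 0.06], [[0, 0, 0], 0, 0.06], [[0, 0, 0], 0, 0.06]])

```text
time: 11.8
tool_pos: [599.5, -40.2, 298.7]
tcp_rot: [1.0, -0.022, -0.0, 0.0]
wrist_force: [-0.2, -0.1, 0.2]
gripper_width: 59.8
grasp_force: 0.0
```

Run:
```python
from w import *
s=st(); v=grab('wrist','6'); t=grab('top','6'); sc=grab('scene','6')
p=s['tool_pos']; r=R.from_quat(s['tcp_rot']).as_matrix(); L=((cloud(v)-p)@r); ok=v.d>0
for z in range(-140,10,10):
    m=ok&(L[...,2]>=z)&(L[...,2]<z+10)&(abs(L[...,1])<70)&(L[...,0]<65)&(L[...,0]>-60)
    if m.sum(): print(z,m.sum(),'x',np.percentile(L[m][:,0],[1,99]).round(1),'y',np.percentile(L[m][:,1],[1,99]).round(1))
```

```text
t 11.8 p [599.5 -40.2 298.7] yaxis -92.57 z [-0.001 -0.    -1.   ] w 59.8 gf 0.0 F [-0.2 -0.1  0.2] j [-0.14  0.39  1.43 -0.    1.33  1.47]
-110 75 x [19.  20.3] y [-20.5  20.2]
-100 8147 x [ 9.1 19.8] y [-66.3  65.5]
-90 12722 x [-1.8 17.2] y [-64.8  64.1]
-80 8648 x [-11.3  17. ] y [-63.7  62.8]
-70 6992 x [-12.   16.3] y [-62.4  61.7]
-60 4967 x [-11.3  13.2] y [-60.8  60.2]
-50 1286 x [-5.4 12.9] y [-50.7  49.7]
-40 1263 x [-11.2  11.1] y [-43.2  42.6]
-30 1104 x [-11.   10.9] y [-43.5  42.6]
-20 842 x [-11.3  10.7] y [-43.1  42.3]
-10 162 x [-10.4  10.2] y [-35.1  34.5]
```

View pics/wrist_6.png

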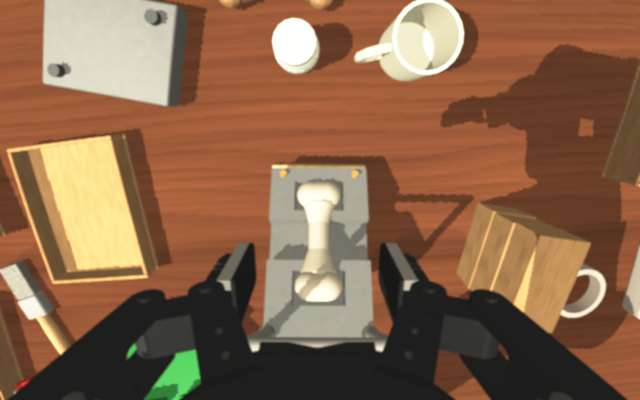

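```bash
cat > mould.py <<'E'
from h import *
def plane(v,u0,u1,v0,v1,lab):
    C=cloud(v);P=C[v0:v1,u0:u1].reshape(-1,3);ok=v.d[v0:v1,u0:u1].ravel()>0;I=v.im[v0:v1,u0:u1].reshape(-1,3).astype(int)[ok];P=P[ok]
    sat=I.max(1)-I.min(1);Q=P[(sat<30)&(P[:,2]>30)&(P[:,2]<185)]
    rng=np.random.default_rng(0);best=None
    for _ in range(600):
        a,b,c=Q[rng.choice(len(Q),3)];n=np.cross(b-a,c-a);l=np.linalg.norm(n)
        if l<1:continue
        n=n/l;n*=np.sign(n[2]);ok=abs((Q-a)@n)<1.5
        if .75<n[2]<.88 and (best is None or ok.sum()>best.sum()):best=ok
    F=Q[best];c=F.mean(0);n=np.linalg.svd(F-c)[2][2];n*=np.sign(n[2])
    y=np.cross([0,0,1],-n*[1,1,0]);y/=np.linalg.norm(y);A=np.c_[np.cross(y,n),y,n];q=(F-c)@A
    (cc,wh,ang)=cv2.minAreaRect(np.ascontiguousarray(q[:,:2],np.float32))
    print(lab,len(F),'tilt',np.degrees(np.arccos(n[2])).round(1),'yaw',np.degrees(np.arctan2(n[1],n[0])).round(1),'rect',np.round(cc,1),np.round(wh,1),round(ang,1),'x',np.percentile(q[:,0],[0.5,99.5]).round(1),'y',np.percentile(q[:,1],[0.5,99.5]).round(1))
    return P,I,c,A,q
E
python3 - <<'E'
from mould import *
for n,k,b in(('wrist','6',(255,385,160,342)),('scene','6',(285,355,145,240)),('top','0',(305,356,190,262))):
    v=load(n,k);P,I,c,A,q=plane(v,*b,n)
    lo=np.percentile(q[:,0],.5);ym=np.percentile(q[:,1],[.5,99.5]).mean();o=c+A@[lo+92,ym,0];print(' origin',o.round(1))
    Q=(P-o)@A
    w=(I.min(1)>150)&(abs(Q[:,1])<32)&(abs(Q[:,0])<80)&(Q[:,2]>-10)&(Q[:,2]<17)
    print(' cast',w.sum(),np.percentile(Q[w],[1,99],axis=0).round(1).tolist())
    for x in(-48,-30,-20,-10,0,10,20,30,48):
        m=w&(abs(Q[:,0]-x)<4)
        if m.sum()>5:print('  x',x,'y',np.percentile(Q[m][:,1],[3,97]).round(1),'ztop',np.percentile(Q[m][:,2],95).round(1))
    g=(Q[:,2]>93)&(Q[:,2]<120)&(Q[:,0]>85)&(Q[:,0]<125)
    if g.sum()>5: B=P[g];print(' bow',g.sum(),np.median(Q[g],0).round(1),np.percentile(B,[3,50,97],axis=0).round(1).tolist())
E
```

```text
wrist 8267 tilt 35.0 yaw -3.1 rect [-17.6   0. ] [119.2 198.5] 89.8 x [-115.7   80.9] y [-59.   58.6]
 origin [520.4 -38.2 101.7]
 cast 3507 [[-78.3, -30.3, -1.8], [79.7, 31.5, 14.9]]
  x -48 y [-22.9  20.8] ztop 11.5
  x -30 y [-29.8  30.5] ztop 11.2
  x -20 y [-11.5   7.1] ztop 8.9
  x -10 y [-11.4   6.3] ztop 8.9
  x 0 y [-12.4   6.3] ztop 8.7
  x 10 y [-11.9   5.2] ztop 9.6
  x 20 y [-21.2   3.9] ztop 12.8
  x 30 y [-30.4  30.6] ztop 15.3
  x 48 y [-26.1  31.2] ztop 13.6
 bow 631 [ 97.5  -0.9 108.6] [[500.0, -83.1, 243.2], [502.8, -36.3, 246.7], [505.2, 8.8, 249.0]]
scene 476 tilt 35.3 yaw -3.2 rect [-3.7 -0.5] [122.  204.6] 89.8 x [-104.7   97.5] y [-60.5  60.4]
 origin [522.8 -39.2 100.4]
 cast 310 [[-62.7, -25.0, -3.7], [66.3, 16.4, 16.2]]
  x -48 y [-22.9  15.7] ztop 12.7
  x -30 y [-16.    7.6] ztop 12.5
  x -20 y [-11.3   6. ] ztop 8.9
  x -10 y [-11.1   4. ] ztop 10.3
  x 0 y [-11.    4.9] ztop 8.5
  x 10 y [-11.4   2.5] ztop 12.0
  x 20 y [-13.3   1.8] ztop 12.1
  x 30 y [-15.9   0.6] ztop 14.5
  x 48 y [-24.6  13.2] ztop 13.0
 bow 139 [102.4 -13.  108.7] [[493.3, -94.8, 237.4], [502.0, -24.8, 249.0], [508.6, 20.9, 254.0]]
top 598 tilt 35.4 yaw -3.1 rect [-11.6   1.3] [205.  123.9] 0.6 x [-113.5   89.9] y [-58.6  60.3]
 origin [519.5 -40.5  99.9]
 cast 477 [[-76.6, -29.9, -8.5], [77.7, 31.6, 15.3]]
  x -48 y [-22.7  28.8] ztop 12.9
  x -30 y [-30.7  31.1] ztop 11.4
  x -20 y [-24.8  28.3] ztop 8.4
  x -10 y [-9.4  3.8] ztop 9.3
  x 0 y [-9.2  9.7] ztop 9.0
  x 30 y [-28.1  29.5] ztop 13.7
  x 48 y [-23.4  17.5] ztop 12.9
 bow 238 [108.    2.6 107.4] [[485.4, -97.0, 240.8], [493.4, -41.7, 249.4], [502.2, 18.9, 254.4]]
```

Run:
```python
from w import *
s=read_state(); p=s['tool_pos']; r=R.from_quat(s['tcp_rot']).as_matrix()
for n in('scene','top'):
    v=load(n,'6');C=cloud(v);L=(C-p)@r;L[...,2]*=-1;ok=(v.d>0)&(abs(L[...,0])<110)&(abs(L[...,1])<120)
    print(n)
    for z in range(0,330,12):
        m=ok&(L[...,2]>=z)&(L[...,2]<z+12)
        if m.sum()>4: 
            a=L[m]; print(z,m.sum(),'x(robotward -?)',np.percentile(a[:,0],[2,98]).round(0),'y',np.percentile(a[:,1],[2,98]).round(0))
```

```text
scene
0 11 x(robotward -?) [-6. 12.] y [-36.  37.]
12 54 x(robotward -?) [-7. 14.] y [-42.  42.]
24 58 x(robotward -?) [-9. 15.] y [-43.  42.]
36 41 x(robotward -?) [-10.  14.] y [-42.  44.]
48 119 x(robotward -?) [-10.  15.] y [-60.  60.]
60 110 x(robotward -?) [-13.  19.] y [-61.  62.]
72 157 x(robotward -?) [-11.  20.] y [-63.  63.]
84 132 x(robotward -?) [-5. 20.] y [-65.  65.]
96 229 x(robotward -?) [-9. 21.] y [-67.  66.]
108 149 x(robotward -?) [-9. 18.] y [-63.  64.]
120 39 x(robotward -?) [-8. 39.] y [-36.  14.]
132 121 x(robotward -?) [-3. 40.] y [-36.  30.]
144 119 x(robotward -?) [-5. 40.] y [-36.  30.]
156 124 x(robotward -?) [-2. 40.] y [-36.  28.]
168 184 x(robotward -?) [-9. 39.] y [-35.  31.]
180 55 x(robotward -?) [11. 42.] y [-38.  29.]
192 145 x(robotward -?) [-5. 43.] y [-39.  36.]
204 145 x(robotward -?) [ 8. 42.] y [-39.  33.]
216 222 x(robotward -?) [-1. 42.] y [-62.  47.]
228 143 x(robotward -?) [-55.  44.] y [-66.  59.]
240 249 x(robotward -?) [-91.  49.] y [-69.  61.]
252 345 x(robotward -?) [-104.   53.] y [-70.  61.]
264 457 x(robotward -?) [-104.   53.] 
[... 843 characters left out ...]
6.]
168 17 x(robotward -?) [-40. -32.] y [-19.  25.]
180 13 x(robotward -?) [-43. -28.] y [-30.  27.]
192 38 x(robotward -?) [-43. -28.] y [-29.  26.]
204 30 x(robotward -?) [-43. -33.] y [-25.  21.]
216 81 x(robotward -?) [-44. -35.] y [-23.  20.]
228 6 x(robotward -?) [-54. -38.] y [-48.  42.]
240 13 x(robotward -?) [-65. -23.] y [-48.  43.]
252 53 x(robotward -?) [-68.  32.] y [-49.  49.]
264 146 x(robotward -?) [-63.  31.] y [-47.  48.]
276 294 x(robotward -?) [-61.  40.] y [-48.  57.]
288 666 x(robotward -?) [-45.  38.] y [-62.  64.]
300 1494 x(robotward -?) [-29.  27.] y [-57.  62.]
312 629 x(robotward -?) [-107.    4.] y [-62.  59.]
324 1031 x(robotward -?) [-109.  -53.] y [-67.  53.]
```

Request:
jog_arm(motion=[[[-0.0035, -0.0003, -0.025], -0.5, 0.042], [[-0.0035, -0.0003, -0.025], 0, 0.042], [[-0.0035, -0.0003, -0.025], 0, 0.042], [[-0.0035, -0.0003, -0.025], 0, 0.042], [[-0.0035, -0.0003, -0.025], 0, 0.042], [[-0.0036, -0.0003, -0.025], 0, 0.042], [[-0.001, 0, -0.0142], 0, 0.042], [[0, 0, 0], 0, 0.042], [[0, 0, 0], 0, 0.042], [[0, 0, 0], 0, 0.042]], squeeze=60)

```text
time: 12.95
tool_pos: [578.4, -42.1, 136.4]
tcp_rot: [1.0, -0.029, 0.001, 0.0]
wrist_force: [1.2, -0.3, -0.1]
gripper_width: 42.1
grasp_force: 0.0
```

Run:
```python
from w import *; from mould import plane
s=st(); v=grab('wrist','7'); p=s['tool_pos'];r=R.from_quat(s['tcp_rot']).as_matrix()
C=cloud(v); yaw=np.radians(-3.1);d=np.array([np.cos(yaw),np.sin(yaw),0]);ti=np.radians(35)
n=d*np.sin(ti)+[0,0,np.cos(ti)];x=-d*np.cos(ti)+[0,0,np.sin(ti)];y=np.cross(n,x);A=np.c_[x,y,n];o=np.array([521,-39,100.3])
Q=(C-o)@A;ok=v.d>0
print('tip in mould',((p-o)@A).round(1))
# face check points
f=ok&(abs(Q[...,2])<6)&(abs(Q[...,1])>34)&(abs(Q[...,1])<56)&(Q[...,0]<-28)&(Q[...,0]>-88);print('face z',f.sum(),np.median(Q[f][:,2]).round(2))
for sg in(1,-1):
    g=f&(sg*Q[...,1]>0);print(sg,g.sum(),np.median(Q[g][:,2]).round(2))
e=ok&(abs(Q[...,2])<3);print('x/y ext',np.percentile(Q[e&(abs(Q[...,1])<58)][:,0],[.2,1]).round(1),[np.percentile(Q[e&(abs(Q[...,0]+45)<15)&(abs(Q[...,1])<70)][:,1],[.5,99.5]).round(1)])
for xx in range(-72,30,6):
    m=ok&(abs(Q[...,0]-xx)<3)&(Q[...,2]>1)&(Q[...,2]<17)&(abs(Q[...,1])<32)
    if m.sum()>20: a=Q[m];t=a[a[:,2]>a[:,2].max()-3];print(xx,m.sum(),'y',np.percentile(a[:,1],[2,98]).round(1),'ridge y',np.median(t[:,1]).round(1),'ztop',np.percentile(a[:,2],98).round(1))
cv2.imwrite('pics/w7.png',v.im)
```

```text
t 12.95 p [578.4 -42.1 136.4] yaxis -93.35 z [ 0.002 -0.    -1.   ] w 42.1 gf 0.0 F [ 1.2 -0.3 -0.1] j [-0.15  0.51  1.66  0.    0.97  1.48]
tip in mould [-26.4  -0.1  62.5]
face z 3720 0.78
1 1889 0.83
-1 1831 0.74
x/y ext [-179.3 -177.8] [array([-60.6,  58.8])]
-72 173 y [-23.2  31.2] ridge y -2.4 ztop 9.9
-66 433 y [-24.  23.] ridge y -1.7 ztop 13.2
-60 590 y [-26.   24.8] ridge y -1.0 ztop 14.5
-54 670 y [-26.   24.7] ridge y -1.7 ztop 14.4
-48 675 y [-23.5  22.6] ridge y -1.7 ztop 12.5
-42 404 y [-18.6  17. ] ridge y -1.1 ztop 15.8
-36 491 y [-23.4  25.4] ridge y -1.1 ztop 14.3
-30 514 y [-27.2  26.5] ridge y -1.1 ztop 12.8
-24 402 y [-22.4  24.2] ridge y -1.1 ztop 10.9
-18 300 y [-12.    9.6] ridge y -1.2 ztop 9.7
-12 307 y [-12.    9.5] ridge y -1.2 ztop 9.6
-6 324 y [-11.9   9.5] ridge y -1.2 ztop 9.8
0 336 y [-11.8   9.5] ridge y -1.2 ztop 9.7
6 328 y [-11.8   9.8] ridge y -0.9 ztop 9.5
12 369 y [-11.8  10.7] ridge y -1.3 ztop 10.8
18 449 y [-14.1  12.2] ridge y -1.3 ztop 12.6
24 61 y [-13.3  11.7] ridge y -1.0 ztop 13.6
```

View pics/w7.png

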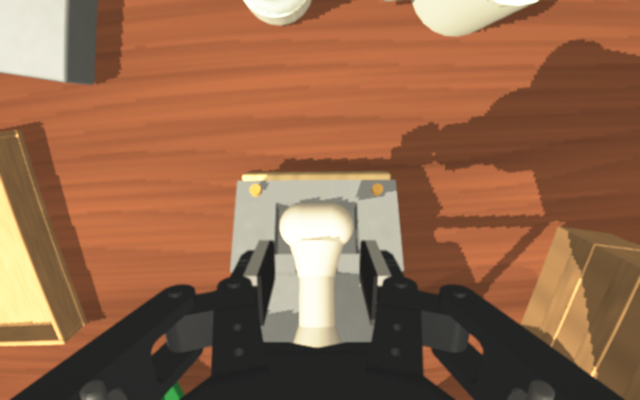

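Request:
jog_arm(motion=[[[-0.0075, 0.0006, -0.0112], 0, 0.042], [[-0.0075, 0.0006, -0.0112], 0, 0.042], [[-0.0075, 0.0006, -0.0112], 0, 0.042], [[-0.0075, 0.0006, -0.0109], 0, 0.042], [[0, 0.0004, 0], 0, 0.042], [[0, 0, 0], 0, 0.042], [[0, 0, 0], 0, 0.042]])

```text
time: 13.7
tool_pos: [548.6, -39.2, 91.6]
tcp_rot: [1.0, -0.029, 0.001, 0.0]
wrist_force: [-0.2, -0.7, 0.6]
gripper_width: 42.1
grasp_force: 0.0
```

Run:
```python
from w import *
for i in range(3): s=st()
v=grab('wrist','8');p=s['tool_pos'];r=R.from_quat(s['tcp_rot']).as_matrix();L=(cloud(v)-p)@r;ok=v.d>0
m=ok&(abs(L[...,1])<11)&(L[...,0]<30)&(L[...,0]>-5)&(abs(L[...,2])<15)
for x in(0,8,16,24):
    a=L[m&(abs(L[...,0]-x)<4)]
    if len(a)>10:t=a[a[:,2]<a[:,2].min()+2.5];print(x,len(a),'ridge y',np.median(t[:,1]).round(1),'top z(below tip +)',np.percentile(a[:,2],3).round(1))
```

```text
t 13.7 p [548.6 -39.2  91.6] yaxis -93.37 z [ 0.002 -0.    -1.   ] w 42.1 gf 0.0 F [-0.2 -0.7  0.6] j [-0.16  0.53  1.77  0.    0.84  1.47]
t 13.7 p [548.6 -39.2  91.6] yaxis -93.37 z [ 0.002 -0.    -1.   ] w 42.1 gf 0.0 F [-0.2 -0.7  0.6] j [-0.16  0.53  1.77  0.    0.84  1.47]
t 13.7 p [548.6 -39.2  91.6] yaxis -93.37 z [ 0.002 -0.    -1.   ] w 42.1 gf 0.0 F [-0.2 -0.7  0.6] j [-0.16  0.53  1.77  0.    0.84  1.47]
0 720 ridge y 0.2 top z(below tip +) -3.6
8 733 ridge y 0.2 top z(below tip +) -0.9
16 837 ridge y 0.2 top z(below tip +) 1.8
24 703 ridge y 0.7 top z(below tip +) 9.7
```

Request:
jog_arm(motion=[[[-0.0015, 0, -0.002], 0, 0.042], [[-0.0015, 0, -0.002], 0, 0.042], [[-0.001, 0, -0.001], 0, 0.042], [[0, 0, 0], 0, 0.042]])

```text
time: 14.15
tool_pos: [543.4, -39.0, 85.4]
tcp_rot: [1.0, -0.029, -0.0, -0.0]
wrist_force: [-0.4, 0.3, 0.1]
gripper_width: 42.4
grasp_force: 0.0
```

Request:
jog_arm(motion=[[[-0.001, 0, -0.001], 0, 0.042], [[0, 0, 0], 0, 0.042]])

```text
time: 14.35
tool_pos: [542.5, -39.1, 84.5]
tcp_rot: [1.0, -0.029, -0.0, -0.0]
wrist_force: [0.2, -0.9, 0.2]
gripper_width: 41.8
grasp_force: 0.0
```

Request:
jog_arm(motion=[[[-0.001, 0, -0.001], 0, 0.042], [[0, 0, 0], 0, 0.042]])

```text
time: 14.55
tool_pos: [542.5, -39.1, 84.2]
tcp_rot: [1.0, -0.029, 0.001, 0.0]
wrist_force: [1.6, 0.6, 4.0]
gripper_width: 42.0
grasp_force: 2.0
```

Request:
jog_arm(motion=[[[-0.001, 0, 0.0015], 0, 0.042], [[0, 0, 0], 0, 0.042]])

```text
time: 14.75
tool_pos: [540.7, -39.1, 85.2]
tcp_rot: [1.0, -0.029, 0.0, 0.0]
wrist_force: [2.9, 0.2, -0.8]
gripper_width: 42.4
grasp_force: 0.0
```

Request:
jog_arm(motion=[[[-0.001, 0, 0], 0, 0.042], [[0, 0, 0], 0, 0.042]])

```text
time: 14.95
tool_pos: [540.8, -39.2, 85.3]
tcp_rot: [1.0, -0.029, 0.001, 0.0]
wrist_force: [10.4, 0.8, -2.1]
gripper_width: 42.0
grasp_force: 0.0
```

Request:
jog_arm(motion=[[[-0.001, 0, 0], 0, 0.042], [[0, 0, 0], 0, 0.042]])

```text
time: 15.15
tool_pos: [541.0, -39.2, 85.5]
tcp_rot: [1.0, -0.029, 0.002, 0.0]
wrist_force: [20.3, 1.7, -7.3]
gripper_width: 42.0
grasp_force: 0.0
```

Request:
jog_arm(motion=[[[0.003, 0, 0], 0, 0.042], [[0, 0, 0], 0, 0.034], [[0, 0, 0], 0, 0.028], [[0, 0, 0], 0, 0.015], [[0, 0, 0], 0, 0.015], [[0, 0, 0], 0, 0.015]])

```text
time: 15.75
tool_pos: [541.9, -39.1, 86.0]
tcp_rot: [1.0, -0.029, 0.001, 0.0]
wrist_force: [-1.8, 1.2, 11.9]
gripper_width: 20.5
grasp_force: 58.6
```

Run:
```python
from w import *
st(); v=grab('wrist','9'); cv2.imwrite('pics/w9.png',cv2.resize(v.im[170:370,220:420],(600,600),interpolation=2))
```

```text
t 15.75 p [541.9 -39.1  86. ] yaxis -93.37 z [ 0.001 -0.    -1.   ] w 20.5 gf 58.6 F [-1.8  1.2 11.9] j [-0.16  0.53  1.79  0.    0.82  1.47]
```

View pics/w9.png

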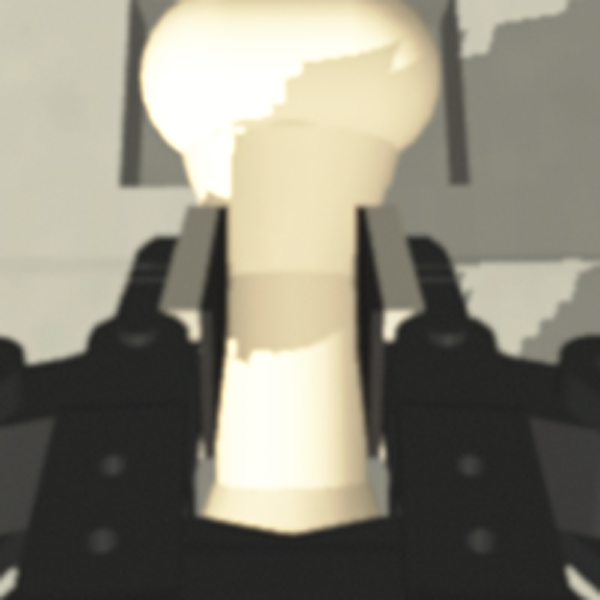

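Request:
jog_arm(motion=[[[0.001, 0, 0.002], 0, 0.015], [[0.001, 0, 0.002], 0, 0.015], [[0.0015, 0, 0.003], 0, 0.015], [[0.0015, 0, 0.003], 0, 0.015], [[0, 0, 0], 0, 0.015]])

```text
time: 16.3
tool_pos: [546.9, -39.1, 95.4]
tcp_rot: [1.0, -0.029, 0.0, 0.0]
wrist_force: [-0.3, 0.8, -1.9]
gripper_width: 20.1
grasp_force: 58.7
```

Request:
jog_arm(motion=[[[0.002, 0, 0.003], 0, 0.015], [[0.002, 0, 0.003], 0, 0.015], [[0.0023, -0.0001, 0.0033], 0, 0.015], [[0.0023, -0.0001, 0.0033], 0, 0.015], [[0.0023, -0.0001, 0.0033], 0, 0.015], [[0.0023, -0.0001, 0.0033], 0, 0.015], [[0.0023, -0.0001, 0.0033], 0, 0.015], [[0.0023, -0.0001, 0.0033], 0, 0.015], [[0.0023, -0.0001, 0.0033], 0, 0.015], [[0.0023, -0.0001, 0.0033], 0, 0.015], [[0.0023, -0.0001, 0.0033], 0, 0.015], [[0.0023, -0.0001, 0.0033], 0, 0.015]])

```text
time: 17.5
tool_pos: [573.8, -40.1, 134.3]
tcp_rot: [1.0, -0.029, -0.0, -0.0]
wrist_force: [-0.2, -0.8, -1.6]
gripper_width: 20.0
grasp_force: 58.8
```

Run:
```python
from w import *
s=st(); v=grab('wrist','10'); sc=grab('scene','10')
cv2.imwrite('pics/w10.png',np.hstack([cv2.resize(v.im[150:370,210:430],(400,400),interpolation=2),cv2.resize(sc.im[130:250,270:390],(400,400),interpolation=2)]))
```

```text
t 17.5 p [573.8 -40.1 134.3] yaxis -93.37 z [-0.  0. -1.] w 20.0 gf 58.8 F [-0.2 -0.8 -1.6] j [-0.15  0.51  1.67  0.    0.96  1.48]
```

View pics/w10.png

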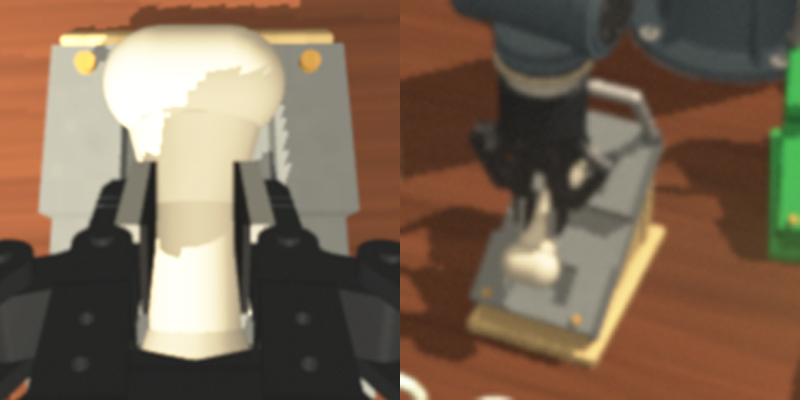

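Request:
jog_arm(motion=[[[0.006, 0, 0.004], 0, 0.015], [[0.01, 0, 0.009], 0, 0.015], [[0.01, 0, 0.009], 0, 0.015], [[0.01, 0, 0.009], 0, 0.015], [[0.01, 0, 0.009], 0, 0.015], [[0.01, 0, 0.009], 0, 0.015], [[0.01, 0, 0.009], 0, 0.015], [[0.006, 0, 0.006], 0, 0.015], [[0, 0, 0], 0, 0.015]])

```text
time: 18.5
tool_pos: [646.5, -40.1, 198.7]
tcp_rot: [1.0, -0.029, 0.001, 0.0]
wrist_force: [0.8, -0.3, -1.6]
gripper_width: 20.0
grasp_force: 58.7
```

Request:
jog_arm(motion=[[[-0.001, 0.007, 0], 0, 0.015], [[-0.003, 0.014, 0], 0.3, 0.015], [[-0.0045, 0.02, 0], 0.4, 0.015], [[-0.0045, 0.02, 0], 0.4, 0.015], [[-0.0045, 0.02, 0], 0.4, 0.015], [[-0.0045, 0.02, 0], 0.4, 0.015], [[-0.0045, 0.02, 0], 0.4, 0.015], [[-0.0045, 0.02, 0], 0.4, 0.015], [[-0.0045, 0.02, 0], 0.4, 0.015], [[-0.0045, 0.02, 0], 0.4, 0.015], [[-0.0045, 0.02, 0], 0.4, 0.015], [[-0.0045, 0.02, 0], 0.4, 0.015]])

```text
time: 19.7
tool_pos: [595.3, 182.6, 197.8]
tcp_rot: [1.0, 0.009, -0.0, 0.0]
wrist_force: [1.0, 0.4, -1.4]
gripper_width: 20.4
grasp_force: 58.8
```

Request:
jog_arm(motion=[[[-0.0045, 0.02, 0], 0.4, 0.015], [[-0.0045, 0.02, -0.005], 0.4, 0.015], [[-0.0045, 0.02, -0.01], 0.4, 0.015], [[-0.0045, 0.02, -0.015], 0.4, 0.015], [[-0.0045, 0.02, -0.015], 0.2, 0.015], [[-0.0045, 0.016, -0.015], 0, 0.015], [[0, 0.006, -0.01], 0, 0.015], [[0, 0, -0.01], 0, 0.015], [[0, 0, 0], 0, 0.015], [[0, 0, 0], 0, 0.015]])

```text
time: 20.7
tool_pos: [570.0, 302.2, 118.3]
tcp_rot: [1.0, 0.023, 0.0, 0.0]
wrist_force: [-0.2, 0.1, -0.9]
gripper_width: 20.3
grasp_force: 58.9
```

```bash
cat > cast.py <<'E'
from w import *
def cast(tag):
    s=st();v=grab('wrist',tag);sc=grab('scene',tag);p=s['tool_pos'];r=R.from_quat(s['tcp_rot']).as_matrix()
    for n,w in(('wrist',v),('scene',sc)):
        C=cloud(w);a=np.radians(2.7);T=np.array([[np.cos(a),np.sin(a),0],[-np.sin(a),np.cos(a),0],[0,0,1]]);Q=(C-[541.5,302.5,0])@T.T
        I=w.im.astype(int);wh=(I[...,0]>I[...,2]*0.68)&(I[...,2]>120)&(w.d>0)&(abs(Q[...,0])<130)&(abs(Q[...,1])<60)&(Q[...,2]>12)&(Q[...,2]<200)&(C[...,2]<p[2]+70)
        k=cv2.connectedComponentsWithStats(wh.astype(np.uint8));L=1+k[2][1:,4].argmax();a=Q[k[1]==L]
        c=a.mean(0);d=np.linalg.svd(a-c,full_matrices=False)[2][0]
        print(n,len(a),'tray-frame min/max',np.percentile(a,[1,99],axis=0).round(1).tolist(),'dir',d.round(2),'mean',c.round(1))
    print('tip in tray',((p-[541.5,302.5,0])@T.T).round(1))
E
python3 -c "
from cast import *; cast('11')"
```

```text
t 20.7 p [570.  302.2 118.3] yaxis -87.32 z [ 0. -0. -1.] w 20.3 gf 58.9 F [-0.2  0.1 -0.9] j [ 0.42  0.64  1.48 -0.    1.02  1.94]
wrist 10873 tray-frame min/max [[-1.0, -23.3, 100.5], [69.5, 22.3, 149.3]] dir [-0.86 -0.01  0.51] mean [ 37.6  -0.8 122.5]
scene 350 tray-frame min/max [[-4.0, -22.5, 97.9], [73.5, 19.4, 156.8]] dir [ 0.83 -0.02 -0.55] mean [ 41.2  -1.4 123.2]
tip in tray [ 28.5  -1.6 118.3]
```

View pics/scene_11.png

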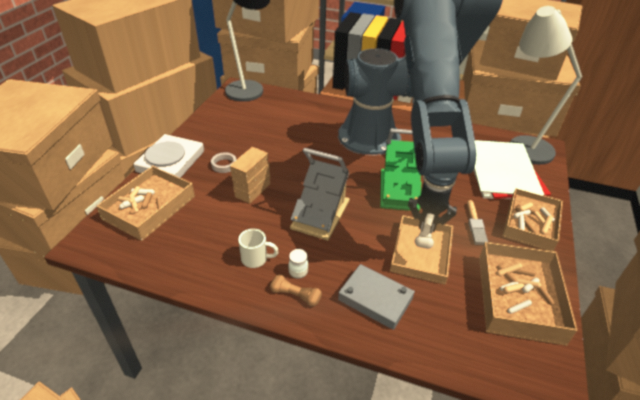

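Request:
jog_arm(motion=[[[0, 0.0005, -0.012], 0, 0.015], [[0, 0, -0.015], 0, 0.015], [[0, 0, -0.015], 0, 0.015], [[0, 0, -0.012], 0, 0.015], [[0, 0, -0.009], 0, 0.015], [[0, 0, -0.005], 0, 0.015], [[0, 0, 0], 0, 0.015], [[0, 0, 0], 0, 0.015]])

```text
time: 21.6
tool_pos: [569.9, 303.6, 50.5]
tcp_rot: [1.0, 0.024, 0.0, -0.0]
wrist_force: [1.0, -0.6, -1.8]
gripper_width: 20.0
grasp_force: 58.8
```

Request:
jog_arm(motion=[[[0, 0, -0.002], 0, 0.015], [[0, 0, -0.002], 0, 0.015], [[0, 0, -0.001], 0, 0.015], [[0, 0, 0], 0, 0.015]], squeeze=40)

```text
time: 22.0
tool_pos: [569.6, 303.4, 45.0]
tcp_rot: [1.0, 0.024, -0.0, 0.0]
wrist_force: [-0.2, 0.5, -0.8]
gripper_width: 20.2
grasp_force: 58.8
```

Request:
jog_arm(motion=[[[0, 0, -0.001], 0, 0.014], [[-0.0005, 0, -0.001], 0, 0.014], [[-0.0005, 0, -0.001], 0, 0.014], [[-0.0005, 0, -0.001], 0, 0.014], [[0, 0, 0], 0, 0.014]], squeeze=35)

```text
time: 22.5
tool_pos: [567.5, 303.5, 42.1]
tcp_rot: [1.0, 0.024, -0.001, 0.0]
wrist_force: [-8.6, -2.2, 13.5]
gripper_width: 20.0
grasp_force: 59.9
```

Request:
jog_arm(motion=[[[-0.0005, 0, -0.001], 0, 0.014], [[-0.0005, 0, -0.001], 0, 0.014], [[-0.0005, 0, -0.001], 0, 0.014], [[0, 0, 0], 0, 0.014]], squeeze=30)

```text
time: 22.9
tool_pos: [565.4, 303.5, 40.1]
tcp_rot: [1.0, 0.024, -0.001, 0.0]
wrist_force: [-16.1, -4.4, 27.3]
gripper_width: 20.1
grasp_force: 61.3
```

```bash
python3 -c "
from cast import *; cast('12')"
```

```text
t 22.9 p [565.4 303.5  40.1] yaxis -87.26 z [-0.003 -0.001 -1.   ] w 20.1 gf 61.3 F [-16.1  -4.4  27.3] j [0.42 0.75 1.52 0.   0.88 1.94]
wrist 11304 tray-frame min/max [[-7.6, -22.4, 26.2], [67.7, 23.2, 68.2]] dir [-0.91  0.    0.42] mean [35.1  0.4 45.5]
scene 337 tray-frame min/max [[-9.5, -23.3, 21.7], [70.4, 21.2, 80.4]] dir [ 0.88 -0.04 -0.48] mean [39.5 -1.  44.3]
tip in tray [23.9 -0.1 40.1]
```

Request:
jog_arm(motion=[[[-0.001, 0, -0.001], 0, 0.016], [[-0.001, 0, -0.001], 0, 0.016], [[-0.001, 0, -0.001], 0, 0.016], [[-0.001, 0, -0.001], 0, 0.016], [[0, 0, 0], 0, 0.016]], squeeze=25)

```text
time: 23.5
tool_pos: [562.3, 303.9, 34.9]
tcp_rot: [1.0, 0.024, -0.0, -0.0]
wrist_force: [-6.4, 1.0, 7.9]
gripper_width: 19.9
grasp_force: 30.5
```

```bash
python3 -c "
from cast import *; cast('13')"
```

```text
t 23.5 p [562.3 303.9  34.9] yaxis -87.26 z [-0.     0.001 -1.   ] w 19.9 gf 30.5 F [-6.4  1.   7.9] j [0.42 0.75 1.53 0.   0.86 1.94]
wrist 11570 tray-frame min/max [[-17.9, -21.7, 26.5], [66.0, 24.0, 54.7]] dir [-0.98 -0.    0.22] mean [32.   1.1 40.7]
scene 330 tray-frame min/max [[-19.0, -22.8, 22.1], [69.5, 22.8, 80.3]] dir [ 0.95 -0.03 -0.3 ] mean [35.8  0.2 41. ]
tip in tray [20.8  0.4 34.9]
```

Request:
jog_arm(motion=[[[-0.0005, 0, -0.001], 0, 0.016], [[-0.0005, 0, -0.001], 0, 0.016], [[-0.0005, 0, -0.001], 0, 0.016], [[0, 0, -0.001], 0, 0.016], [[0, 0, -0.001], 0, 0.016], [[0, 0, 0], 0, 0.016]])

```text
time: 24.2
tool_pos: [561.7, 303.7, 30.4]
tcp_rot: [1.0, 0.024, 0.001, -0.0]
wrist_force: [-3.8, -0.9, 12.8]
gripper_width: 15.9
grasp_force: 6.1
```

```bash
python3 -c "
from cast import *; cast('14')"
```

```text
t 24.2 p [561.7 303.7  30.4] yaxis -87.27 z [ 0.001  0.001 -1.   ] w 15.9 gf 6.1 F [-3.8 -0.9 12.8] j [0.42 0.75 1.53 0.   0.85 1.95]
wrist 10615 tray-frame min/max [[-30.5, -21.9, 25.4], [63.6, 24.2, 40.9]] dir [-1.   -0.   -0.02] mean [29.5  1.  35.2]
scene 294 tray-frame min/max [[-33.2, -22.3, 20.4], [66.1, 23.1, 88.1]] dir [ 1.   -0.03 -0.05] mean [33.2  0.1 36.8]
tip in tray [20.3  0.3 30.4]
```

Request:
jog_arm(motion=[[[0, 0, 0], 0, 0.024], [[0, 0, 0], 0, 0.032], [[0, 0, 0], 0, 0.04], [[0, 0, 0], 0, 0.04], [[0, 0, -0.006], 0, 0.04], [[0, 0, -0.006], 0, 0.04], [[0, 0, 0], 0, 0.03], [[0, 0, 0], 0, 0.022], [[0, 0, 0], 0, 0.018], [[0, 0, 0], 0, 0.018], [[0, 0, 0], 0, 0.018]], squeeze=25)

```text
time: 25.4
tool_pos: [561.1, 303.4, 17.2]
tcp_rot: [1.0, 0.024, 0.0, -0.0]
wrist_force: [0.1, -1.0, -0.7]
gripper_width: 22.5
grasp_force: 24.6
```

Request:
jog_arm(motion=[[[0, 0, 0], 0, 0.018], [[0, 0, 0], 0, 0.026], [[0, 0, 0], 0, 0.032], [[0, 0, 0], 0, 0.042], [[0, 0, 0], 0, 0.042], [[0, 0, 0.02], 0, 0.042], [[0, 0, 0.03], 0, 0.042], [[0, 0, 0.04], 0, 0.042], [[0, 0, 0.04], 0, 0.042], [[0, 0, 0.04], 0, 0.042], [[0, 0, 0.03], 0, 0.042], [[0, 0, 0], 0, 0.042]])

```text
time: 26.6
tool_pos: [562.8, 304.2, 222.0]
tcp_rot: [1.0, 0.024, 0.004, -0.002]
wrist_force: [-0.2, 0.2, 0.6]
gripper_width: 42.1
grasp_force: 0.0
```

```bash
python3 -c "
from cast import *; cast('15')
v=load('wrist','15');cv2.imwrite('pics/w15.png',v.im)"
```

```text
t 26.6 p [562.8 304.2 222. ] yaxis -87.26 z [ 0.007  0.003 -1.   ] w 42.1 gf 0.0 F [-0.2  0.2  0.6] j [0.42 0.52 1.42 0.   1.2  1.95]
wrist 3913 tray-frame min/max [[-72.9, -22.7, 26.7], [63.1, 24.7, 42.2]] dir [-1.    0.    0.01] mean [-0.9  0.9 35.5]
scene 427 tray-frame min/max [[-74.2, -23.3, 19.8], [67.6, 21.5, 43.2]] dir [ 1.   -0.01 -0.02] mean [ 4.3 -0.8 34.1]
tip in tray [ 21.3   0.7 222. ]
```

View pics/w15.png

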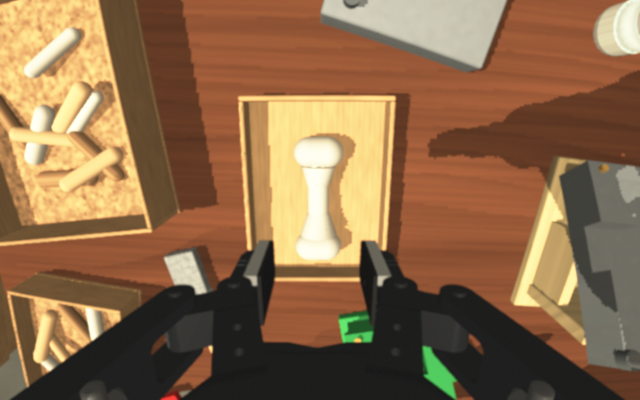

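The wrist picture shows the cast lying flat and lengthwise at about pixel (318,200). That is about 4 mm from the tray's middle. The hand is clear of everything, so I'm handing in.

```bash
python3 -c "
from h import *; print(bot.hand_in())"
```

```text
the job is handed in; nothing more can be done
None
```

I handed the job in at about 27 s of the 72 s allowed: the carton stands on the column about 3 mm off centre, and the cast lies flat and lengthwise in the tray about 4 mm from its middle; the judge returned no verdict.

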